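# Fold up the walls of the sample carrier round the dish

## Robot

A 7-joint arm with a two-finger parallel gripper is mounted at the origin on a cart in front of the work surface, level with it; the furniture and walls round the work are solid. World frame = base frame: x ahead of the robot, y to its left, z up, the work surface at z = 0. Lengths are in m, angles in degrees, forces in N, time in s.
With the tool pointing down it reaches from about 0.425 to 0.925 m from the base axis. Payload 6.8 kg.
Tool frame: the origin (TCP) lies at the very end of the fingers, on their centre line; the grasp point (between the pads) lies arm.grasp_offset behind it (arm.grasp_offset is the distance from the TCP to the grasp point, in m); y points along the fingers, z is the direction in which the jaws open and shut, and the axes are right-handed (so a half turn about y gives the same grasp; the last joint's range is limited). The gripper opens to 85 mm and grips with 20 to 120 N. Pads are 22 mm wide; open, the fingers measure 114 mm over their backs; the gripper's body (76 mm by 85 mm) begins 54 mm behind the grasp point. The pads swing forward as they close: fully open they stand 13 mm farther back than shut.
Start: joints at [66.629, 27.33, 1.283, 89.118, -0.659, 63.558, -4.761], TCP at [0.199, -0.645, 0.231] pointing down, gripper open.
Joint ranges: [-169.35, 169.35], [-19.33, 120.38], [-80.79, 83.38], [13.8, 139.57], [-78.32, 258.32], [9.67, 109.79], [-169.56, 169.56]. Speed limits (degrees/s): [136.94, 136.94, 180, 180, 180, 180, 180].

## Interface

Orientations are given as [roll, pitch, yaw] about the fixed x, y, z axes, in that order (R = Rz(yaw) Ry(pitch) Rx(roll)).
In Python, from station import arm gives the robot as it stands. The module is installed in compiled form; this text tells all that it offers.
- The arm moves only by the tool jog_arm, never from a script. Its argument "moves" is text: rows parted by semicolons, each of 7 numbers parted by spaces: the shift along the tool's x, y, z in cm, then the turn, a rotation vector about the tool's x, y, z in degrees, then the finger opening in cm, from 0 to 8.54. A call has 1 to 10 rows; each row is the pose to reach, as a shift and turn from the pose commanded when the call began, along the tool's axes at that moment; what a row does not reach only later rows make up. A row lasts 1/8 s, in which the tool goes at most 62.5 mm and 10.7 degrees, less where a joint would pass 70% of its speed; a pose out of reach is approached as far as the arm can. A call with a gripper value outside its range is refused whole. The fingers move at their own pace and stop on an object; "grip_force" is the grip in N (left out, the last holds). Time passes only in rows, so rows that repeat a pose let the fingers close. It gives the time, the measured TCP pose, the force and the opening at its end, in the units of the state.
- arm.get_state(): the state, without advancing time (a new reading comes with each control period).
- arm.camera(name): name is "scene" or "top" or "wrist"; returns (picture, depth): 400x640x3 uint8, red, green, blue; 400x640 float32, m along the optical axis (not along the pixel's ray), 0 where there is no reading.
- arm.calibration(name): a dict with "K" (3x3 intrinsics, pixels), "k1" (the pictures are not rectified: a ray, as slopes to the right and down, at radius r is drawn at 1 + k1 r^2 times it, then the intrinsics apply), "rvec" (rotation vector, rad) and "tvec" (3), from world to camera coordinates, as OpenCV has them. Camera axes: x right, y down, z forward; pixel columns grow to the right and rows downward; lengths in m; the calibration is good to about 2 mm. A picture is of the moment at which its call begins: read the wrist's pose just before it. calibration takes no time and is no camera call; for the wrist camera it gives the pose at the moment of the call.
- arm.close_job(): hands the job in, once; it reports no verdict.
The state is a dict: "time_s": time; "q": joint angles; "qd": joint speeds; "tau": joint torques, N m; "position": TCP position; "tool_rot": TCP orientation; "wrist_force": force on the tool from outside, world axes, zero at the start; "ft_torque": the same for the moment, N m; "width": finger opening in m.
Only numpy, scipy, OpenCV 4.12 (cv2) and the standard library are available. Lean on these libraries where they do the work, as an engineer would, in place of code of your own. Each camera call takes 0.05 s, during which the arm holds its last target.

## Task

Fold up the three hinged walls of the white sample carrier (near, far and right) until each stands upright, square to the floor, so that with the fixed left wall they form an open box round the glass dish. Take care not to fold a wall past upright, leave the dish standing where it is, and do not push the flask, tin or timer about.

Things in the scene. Friction and masses are not known exactly. Their poses are not given: they have to be found in the camera images.
- carrier: folding sample carrier of white plastic, fixed. Origin at bench level under the middle of its floor (130 mm in x, 110 in y, top 10 mm up); +x points to the far wall, +y to the left. A fixed wall on its left; the near (-x), far (+x) and right (-y) walls are hinged, 60 mm high, 4 mm thick and start leaning outward. The fume hood's tall side stands 0.22 m left of the robot: shoulders may touch it
- shelf_edge (a point): middle of the lower right edge, 330 mm up, of the clear shelf over the carrier (170 mm in x, 134 mm in y, 8 mm thick, two vials on it), on an upright at the carrier's left. The edge is 5 mm right of the right hinge, parallel to it: the shelf covers the walls, so come in under it from the right (-y) side with the tool tilted 30 to 50 degrees, fingers pointing down and left (+y)
- wall_near (a joint): angle of the near wall: 0 = flat outward, 1.571 = upright; it grows as the wall is raised and can go past upright, inward, to 1.95. Starts at 0.55 to 0.9. Friction hinge: a push of 1 to 2 N at the free edge from outside and below moves it, and it stays at whatever angle it is left
- wall_near_hinge (a point): middle of the near wall's hinge axis, 10 mm above the bench, at the floor's edge; the wall is 102 mm long along it, and its free edge is 60 mm from it. The axis is level, along carrier y
- wall_far (a joint): angle of the far wall: 0 = flat outward, 1.571 = upright; it grows as the wall is raised and can go past upright, inward, to 1.95. Starts at 0.55 to 0.9. Friction hinge: a push of 1 to 2 N at the free edge from outside and below moves it, and it stays at whatever angle it is left
- wall_far_hinge (a point): middle of the far wall's hinge axis, 10 mm above the bench, at the floor's edge; the wall is 102 mm long along it, and its free edge is 60 mm from it. The axis is level, along carrier y
- wall_right (a joint): angle of the right wall: 0 = flat outward, 1.571 = upright; it grows as the wall is raised and can go past upright, inward, to 1.95. Starts at 0.55 to 0.9. Friction hinge: a push of 1 to 2 N at the free edge from outside and below moves it, and it stays at whatever angle it is left
- wall_right_hinge (a point): middle of the right wall's hinge axis, 10 mm above the bench, at the floor's edge; the wall is 122 mm long along it, and its free edge is 60 mm from it. The axis is level, along carrier x
- dish_center (a point): centre, 14 mm up, of a clear round glass dish (66 mm across, 28 mm high) that stands loose on the carrier's floor near its middle
- flask: 100 ml conical glass flask, 79 mm across, 102 mm high, standing to the left of the carrier, to be left alone; origin under its middle
- tin: round grey sample tin with a white lid, 65 mm across, 64 mm high, standing to the left of the carrier, to be left alone; origin under its middle
- timer: white bench timer, 59 x 66 mm, 26 mm high, standing to the left of the carrier, to be left alone; origin under its middle
Mind the look-alikes: they are no part of the job. There is more than one size of the part that bears dish_center; the job needs the smaller.

How it is judged (in metres and radians):
At the end, for the whole second after the job is handed in: The near, far and right walls all stand upright within 8 degrees (0.14 rad) and at rest, and the dish stands level in the carrier, its centre within 35 mm of the middle of the floor (value of joint wall_near between 1.43 and 1.71 rad and value of joint wall_far between 1.43 and 1.71 rad and value of joint wall_right between 1.43 and 1.71 rad and velocity of joint wall_near between -0.05 and 0.05 rad/s and velocity of joint wall_far between -0.05 and 0.05 rad/s and velocity of joint wall_right between -0.05 and 0.05 rad/s and horizontal distance between dish_center and carrier below 0.035 m and angle between dish_center's own z axis and vertical below 0.1 rad); the robot touches nothing.
It fails at once if a wall is folded more than 16 degrees (0.28 rad) past upright (value of joint any of wall_near, wall_far, wall_right above 1.85 rad).
It fails at once if the dish is shifted by more than 20 mm or tipped (distance of dish_center from where it was at the start of the episode above 0.02 m or angle between dish_center's own z axis and vertical above 0.35 rad).
It fails at once if the flask, tin or timer is shifted by more than 30 mm or tipped over ((distance of flask from where it was at the start of the episode above 0.03 m or angle between flask's own z axis and vertical above 0.3 rad) or (distance of tin from where it was at the start of the episode above 0.03 m or angle between tin's own z axis and vertical above 0.3 rad) or (distance of timer from where it was at the start of the episode above 0.03 m or angle between timer's own z axis and vertical above 0.3 rad)).
It also fails if it takes over 45 s, if anything falls off the work surface, if the arm or the gripper's body presses on something with over 40 N, if the wrist force passes 120 N, or if a joint passes its speed limit or range.

## Working session

There is one attempt and no reset: what is moved stays moved. The work goes in short steps, Python scripts to look and compute and a tool call to move; the robot and the scene stay as the last step left them, time stands still between calls to the robot, and variables do not carry over. Pictures are saved under pics/ and viewed, and the job is handed in when it is done.

Besides the shell and the picture viewer there is one more tool, called after "Call:" by a JSON object that holds its "op" and its "data". jog_arm: Moves the arm, as the interface text tells. Its arguments: {"type":"object","properties":{"moves":{"type":"string"},"grip_force":{"type":"number"}},"required":["moves"]}

```bash
mkdir -p pics; cat > h.py <<'E'
import numpy as np, cv2
from station import arm
def shot(n,f):
    p,d=arm.camera(n); cv2.imwrite('pics/'+f+'.png',p[:,:,::-1]); np.save('pics/'+f+'.npy',d); return p,d
def cal(n):
    c=arm.calibration(n); R=cv2.Rodrigues(np.array(c['rvec'],float))[0]; return np.array(c['K'],float),c['k1'],R,np.array(c['tvec'],float).ravel()
def ray(C,u,v):
    K,k,R,t=C; x=(u-K[0,2])/K[0,0]; y=(v-K[1,2])/K[1,1]
    rd=np.hypot(x,y); r=rd
    for _ in range(30): r=rd/(1+k*r*r)
    s=r/rd if rd>0 else 1
    return -R.T@t, R.T@np.array([x*s,y*s,1]), np.array([x*s,y*s,1])
def onz(C,u,v,z):
    o,d,_=ray(C,u,v); return o+d*(z-o[2])/d[2]
def dep(C,u,v,dm):
    o,d,_=ray(C,u,v); return o+d*dm
def proj(C,P):
    K,k,R,t=C; c=R@np.array(P,float)+t; x,y=c[0]/c[2],c[1]/c[2]; s=1+k*(x*x+y*y)
    return K[0,0]*x*s+K[0,2],K[1,1]*y*s+K[1,2]
E
python3 - <<'E'
from h import *
s=arm.get_state()
for k,v in s.items(): print(k,np.round(v,4))
print(arm.grasp_offset)
for n in ['scene','top','wrist']:
    shot(n,n+'0'); C=cal(n); print(n,C[0].tolist(),C[1],(-C[2].T@C[3]).round(3),C[2][2].round(3))
E
```

```text
time_s 0.0
q [66.6292 27.3774  1.2802 89.1781 -0.6588 63.5581 -4.7604]
qd [ 0.0674 -0.0265  0.062  -0.02   -0.037   0.028  -0.0446]
tau [ 3.00000e-04 -5.96461e+01  1.60780e+00 -2.81209e+01  1.24000e-02
  9.30000e-03  0.00000e+00]
position [ 0.1992 -0.6443  0.2303]
tool_rot [-9.01060e+01 -8.20000e-03 -1.62821e+02]
wrist_force [-0.6472  0.5933 -0.8551]
ft_torque [-0.0068 -0.0429  0.0345]
width 0.0853
0.0187
scene [[387.659804945058, 0.0, 323.99736268130994], [0.0, 387.659804945058, 195.36427870777527], [0.0, 0.0, 1.0]] -0.08306091027920237 [0.141 0.047 0.832] [ 0.345 -0.581 -0.737]
top [[365.0195521724425, 0.0, 323.5063816042489], [0.0, 365.0195521724425, 202.44661984679374], [0.0, 0.0, 1.0]] -0.08272629771977315 [ 0.076 -0.626  0.966] [ 0.427  0.193 -0.884]
wrist [[276.6007381595878, 0.0, 315.98525071975064], [0.0, 276.6007381595878, 200.52163542021827], [0.0, 0.0, 1.0]] 0.0048228589910577265 [ 0.266 -0.624  0.373] [-0.264 -0.08  -0.961]
```

View pics/scene0.png

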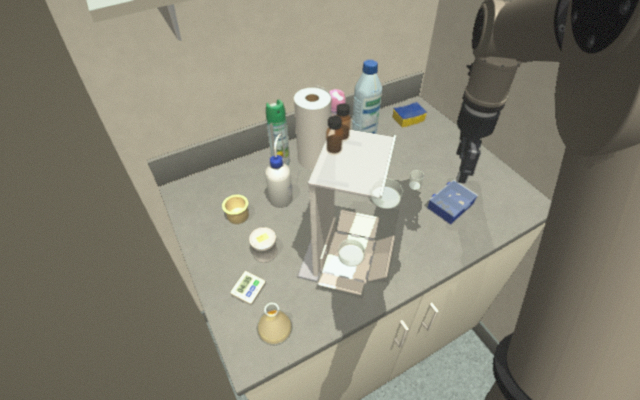

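View pics/top0.png

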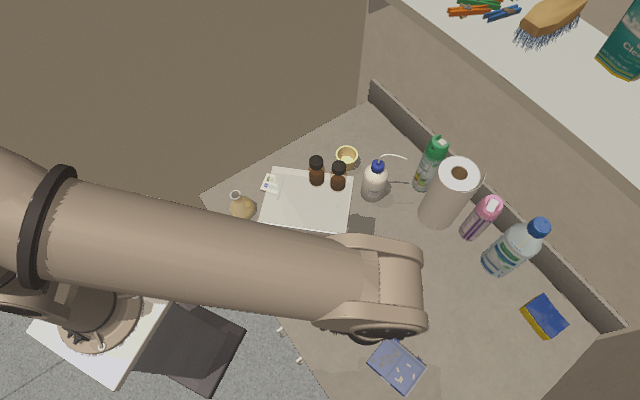

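View pics/wrist0.png

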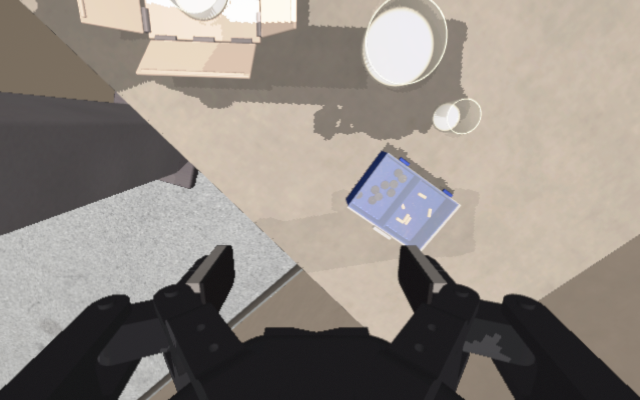

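```bash
python3 - <<'E'
import cv2
p=cv2.imread('pics/scene0.png')[190:310,280:420]; cv2.imwrite('pics/scene0c.png',cv2.resize(p,None,fx=5,fy=5,interpolation=cv2.INTER_CUBIC))
p=cv2.imread('pics/wrist0.png')[0:100,50:330]; cv2.imwrite('pics/wrist0c.png',cv2.resize(p,None,fx=2.8,fy=2.8,interpolation=cv2.INTER_CUBIC))
E
```

```text
(no output)
```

View pics/scene0c.png

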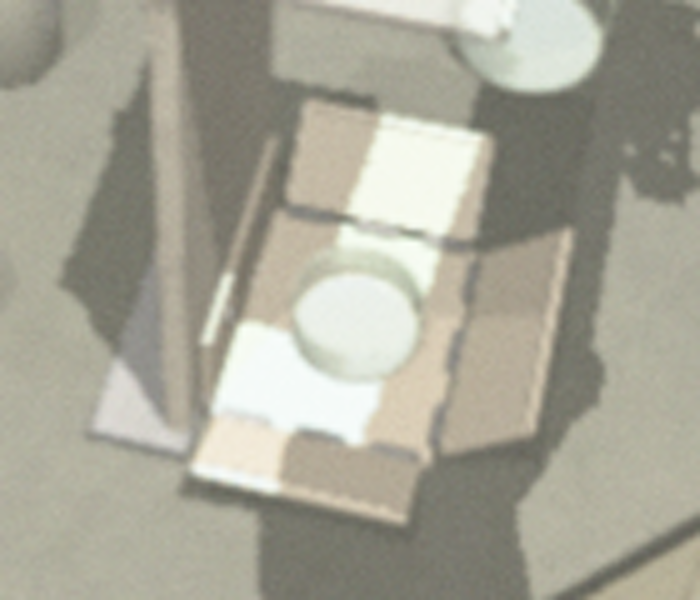

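View pics/wrist0c.png

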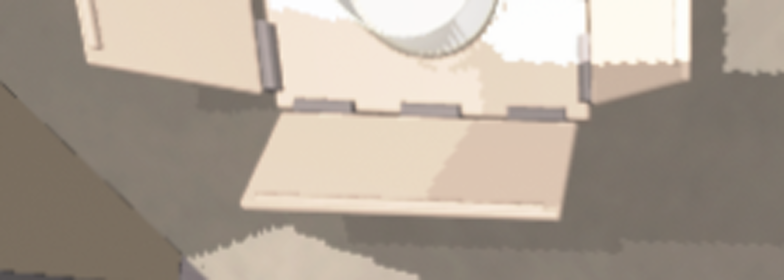

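```bash
python3 - <<'E'
from h import *
S=cal('scene');W=cal('wrist');ds=np.load('pics/scene0.npy');dw=np.load('pics/wrist0.npy')
print('scene floor corners')
for n,(u,v) in dict(NR=(430,455),FR=(478,245),FL=(283,212),NL=(210,412)).items():
    u=280+u/5;v=190+v/5; print(n,onz(S,u,v,.01).round(4))
print('scene free edges depth')
for n,(u,v) in dict(N1=(190,475),N2=(405,515),F1=(308,108),F2=(490,135),R1=(530,430),R2=(568,238),Nm=(300,490),Fm=(400,125),Rm=(545,340)).items():
    u=280+u/5;v=190+v/5; a=int(round(u)),int(round(v)); print(n,[dep(S,u,v,ds[a[1]+j,a[0]+i]).round(3).tolist() for i,j in((0,0),(0,-1),(-1,0))])
print('wrist floor/edges')
for n,(u,v) in dict(NR=(276,107),FR=(589,119)).items():
    print(n,onz(W,50+u/2.8,v/2.8,.01).round(4))
for n,(u,v) in dict(R1=(250,203),R2=(552,210),N1=(95,58),F1=(680,70)).items():
    u=50+u/2.8;v=v/2.8; print(n,dep(W,u,v,dw[int(v),int(u)]).round(4))
# shelf in scene depth
for u,v in ((325,180),(385,187),(393,150),(340,140)): print('shelf',dep(S,u,v,ds[v,u]).round(3),onz(S,u,v,.338).round(3))
E
```

```text
scene floor corners
NR [ 0.2979 -0.4122  0.01  ]
FR [ 0.332  -0.5365  0.01  ]
FL [ 0.4305 -0.5038  0.01  ]
NL [ 0.4014 -0.3792  0.01  ]
scene free edges depth
N1 [[0.395, -0.35, -0.001], [0.396, -0.35, -0.002], [0.394, -0.348, 0.002]]
N2 [[0.296, -0.383, -0.002], [0.296, -0.383, -0.001], [0.287, -0.36, 0.044]]
F1 [[0.44, -0.545, 0.048], [0.439, -0.545, 0.048], [0.439, -0.545, 0.048]]
F2 [[0.362, -0.617, -0.002], [0.362, -0.617, -0.003], [0.348, -0.576, 0.05]]
R1 [[0.256, -0.424, 0.051], [0.256, -0.424, 0.051], [0.256, -0.425, 0.049]]
R2 [[0.295, -0.573, -0.002], [0.295, -0.574, -0.003], [0.285, -0.534, 0.051]]
Nm [[0.335, -0.349, 0.041], [0.335, -0.348, 0.041], [0.335, -0.349, 0.041]]
Fm [[0.391, -0.557, 0.05], [0.391, -0.558, 0.05], [0.391, -0.556, 0.052]]
Rm [[0.27, -0.473, 0.051], [0.271, -0.474, 0.05], [0.271, -0.474, 0.049]]
wrist floor/edges
NR [ 0.2966 -0.4096  0.01  ]
FR [ 0.3309 -0.5351  0.01  ]
R1 [ 0.2575 -0.4296  0.0525]
R2 [ 0.2891 -0.5393  0.0518]
N1 [ 0.2901 -0.3627  0.0428]
F1 [ 0.349  -0.5729  0.0502]
shelf [ 0.39  -0.375  0.339] [ 0.391 -0.376  0.338]
shelf [ 0.392 -0.729  0.001] [ 0.29  -0.415  0.338]
shelf [ 0.439 -0.897  0.001] [ 0.318 -0.514  0.338]
shelf [ 0.403 -0.452  0.371] [ 0.422 -0.488  0.338]
```

```bash
cat >> h.py <<'E'
A=np.radians(-74.4); XC=np.array([np.cos(A),np.sin(A),0]); YC=np.array([-np.sin(A),np.cos(A),0]); CC=np.array([.3665,-.458,0])
def tocar(P): d=np.array(P)-CC; return np.array([d@XC,d@YC,d[2]])
def tow(p): return CC+p[0]*XC+p[1]*YC+np.array([0,0,p[2]])
def pose():
    s=arm.get_state(); from scipy.spatial.transform import Rotation as Ro
    return s,np.array(s['position']),Ro.from_euler('xyz',s['tool_rot'],degrees=True).as_matrix()
def mv(target,R=None):
    s,p,R0=pose(); return (R0.T@(tow(target)-p)*100).round(2)
E
python3 - <<'E'
from h import *
S=cal('scene');W=cal('wrist');ds=np.load('pics/scene0.npy');dw=np.load('pics/wrist0.npy')
c=lambda P:tocar(P).round(3)
print('tcp',c(arm.get_state()['position']),'base',c([0,0,0]))
for n,(u,v) in dict(top_l=(362,45),top_r=(447,40),bot=(400,85),g=(447,117),g2=(470,115)).items(): print(n,'z0',c(onz(W,u,v,.0)),'z.04',c(onz(W,u,v,.04)),'dep',c(dep(W,u,v,dw[v,u])))
for n,(u,v) in dict(l=(371,195),r=(401,195),t=(386,182),b=(386,207),g=(416,180)).items(): print(n,'z0',c(onz(S,u,v,.0)),'dep',c(dep(S,u,v,ds[v,u])))
for n,(u,v) in dict(NR=(276,107),FR=(589,119)).items(): print(n,c(onz(W,50+u/2.8,v/2.8,.01)))
for n,(u,v) in dict(R1=(250,203),R2=(552,210),N1=(95,58),F1=(680,70)).items():
    u=50+u/2.8;v=v/2.8; print(n,c(dep(W,u,v,dw[int(v),int(u)])))
for n,(u,v) in dict(NR=(430,455),FR=(478,245),FL=(283,212),NL=(210,412)).items(): print(n,c(onz(S,280+u/5,190+v/5,.01)))
# large dish in carrier dish
print('dish',c(onz(S,280+358/5,190+335/5,.014)))
for h in (.125,.11): print(h,(mv([h,0,0.03])))
E
```

```text
tcp [ 0.135 -0.211  0.231] base [-0.54 -0.23  0.  ]
top_l z0 [ 0.185 -0.052  0.   ] z.04 [ 0.18  -0.062  0.04 ] dep [ 0.183 -0.055  0.013]
top_r z0 [ 0.287 -0.044  0.   ] z.04 [ 0.27  -0.055  0.04 ] dep [ 0.287 -0.044  0.   ]
bot z0 [ 0.236 -0.096  0.   ] z.04 [ 0.225 -0.101  0.04 ] dep [ 0.227 -0.1    0.032]
g z0 [ 0.301 -0.132  0.   ] z.04 [ 0.283 -0.133  0.04 ] dep [ 0.279 -0.133  0.048]
g2 z0 [ 0.33  -0.129  0.   ] z.04 [ 0.309 -0.13   0.04 ] dep [ 0.316 -0.13   0.026]
l z0 [ 0.227 -0.014  0.   ] dep [-0.086 -0.041  0.336]
r z0 [ 0.249 -0.099  0.   ] dep [ 0.22  -0.098  0.031]
t z0 [ 0.291 -0.048  0.   ] dep [ 0.268 -0.049  0.023]
b z0 [ 0.192 -0.063  0.   ] dep [ 0.186 -0.064  0.006]
g z0 [ 0.323 -0.135  0.   ] dep [ 0.275 -0.132  0.046]
NR [-0.065 -0.054  0.01 ]
FR [ 0.065 -0.055  0.01 ]
R1 [-0.057 -0.097  0.052]
R2 [ 0.057 -0.096  0.052]
N1 [-0.112 -0.048  0.043]
F1 [ 0.106 -0.048  0.05 ]
NR [-0.063 -0.054  0.01 ]
FR [ 0.066 -0.054  0.01 ]
FL [0.061 0.049 0.01 ]
NL [-0.066  0.055  0.01 ]
dish [-0.007 -0.006  0.014]
0.125 [-21.15  20.05  -0.35]
0.11 [-21.19  20.06  -1.85]
```

Candidates for the dish: the clear dish on the carrier's floor at scene pixel (351,255), and the larger bowl on the bench beyond it at (386,195). I choose the one in the carrier, because it is the smaller; the close crop showed it at the floor's middle. Next I tilt the tool with the fingers shut.

Call:
{"op": "jog_arm", "data": {"moves": "0 0 0 0 0 10 0; 0 0 0 0 0 20 0; 0 0 0 0 0 30 0; 0 0 0 0 0 40 0; 0 0 0 0 0 40 0"}}

```text
time_s: 0.78
position: [0.194, -0.6455, 0.2277]
tool_rot: [-90.4, 39.9, -163.5]
wrist_force: [-0.8, 0.3, -0.7]
width: 0.0
```

```bash
python3 - <<'E'
from h import *
s,p,R=pose(); print(s['time_s'],np.round(s['q'],1),tocar(p).round(4),s['width'],R.T.round(3)); print(mv([.135,.01,.12]),mv([.135,.01,.03]))
E
```

```text
0.775 [ 93.1  35.  -11.5  87.5 -34.9  70.2  25.6] [ 0.1342 -0.2166  0.2277] 3.5951617696885796e-05 [[-0.736 -0.218 -0.641]
 [ 0.613  0.189 -0.767]
 [ 0.288 -0.958 -0.006]]
[-10.47  22.79   0.6 ] [-4.7  29.69  0.65]
```

Call:
{"op": "jog_arm", "data": {"moves": "-2 4 0.1 0 0 0 0; -4 8 0.2 0 0 0 0; -6 12 0.3 0 0 0 0; -8 17 0.4 0 0 0 0; -10.5 22.8 0.6 0 0 0 0; -10.5 22.8 0.6 0 0 0 0; -10.5 22.8 0.6 0 0 0 0"}}

```text
time_s: 1.65
position: [0.4199, -0.5826, 0.1249]
tool_rot: [-89.9, 39.9, -162.6]
wrist_force: [-0.3, -0.7, -0.0]
width: 0.0001
```

```bash
python3 - <<'E'
from h import *
s,p,R=pose(); print(s['time_s'],np.round(s['q'],1),tocar(p).round(4),s['width'],R.T.round(3)); print(mv([.135,.01,.03]))
shot('scene','scene1');shot('wrist','wrist1')
E
```

```text
1.65 [ 77.7  40.2 -17.   94.5 -40.   48.2  20.2] [0.1344 0.0179 0.1249] 7.71459833615019e-05 [[-0.732 -0.23  -0.642]
 [ 0.613  0.19  -0.767]
 [ 0.299 -0.954  0.002]]
[6.7  6.77 0.02]
```

View pics/scene1.png

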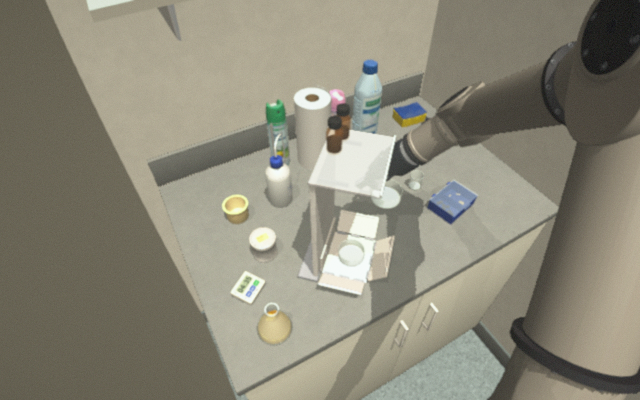

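View pics/wrist1.png

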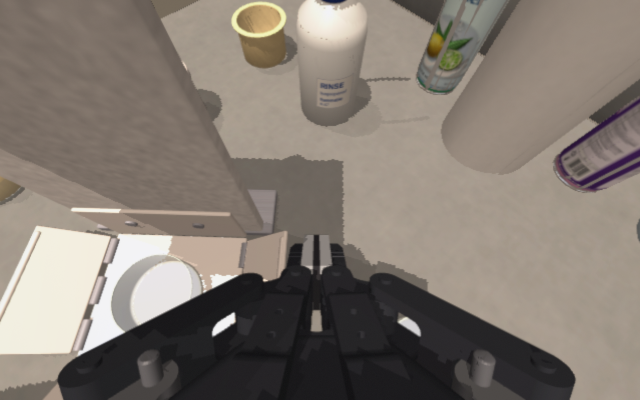

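```bash
python3 - <<'E'
from h import *
s,p,R=pose();W=cal('wrist');d=np.load('pics/wrist1.npy')
for u,v in ((65,380),(90,370),(150,345),(220,300),(540,350),(290,285),(300,245)):
    print(u,v,d[v,u],((R.T@(dep(W,u,v,d[v,u])-p))*1000).round())
E
```

```text
65 380 0.063611254 [-12. -93. -58.]
90 370 0.06726255 [-11. -89. -55.]
150 345 0.07406002 [-12. -82. -44.]
220 300 0.09199236 [-12. -63. -32.]
540 350 0.0741918 [-10. -82.  60.]
290 285 0.10012153 [-12. -55. -10.]
300 245 0.1458159 [-7. -9. -9.]
```

Call:
{"op": "jog_arm", "data": {"moves": "2 2 0 0 0 0 0; 4 4 0 0 0 0 0; 6 6 0 0 0 0 0; 6.7 6.8 0 0 0 0 0; 6.7 6.8 0 0 0 0 0; 6.7 6.8 -0.8 0 0 0 0; 6.7 6.8 -1.6 0 0 0 0; 6.7 6.8 -1.6 0 0 0 0"}}

```text
time_s: 2.75
position: [0.407, -0.5731, 0.032]
tool_rot: [-89.5, 40.0, -162.7]
wrist_force: [2.1, -3.9, 3.1]
width: 0.0002
```

```bash
python3 - <<'E'
from h import *
s,p,R=pose(); print(s['time_s'],np.round(s['q'],1),tocar(p).round(4),s['wrist_force']); print(mv([.1,.01,.04]),mv([.083,.01,.05]))
shot('wrist','wrist2')
E
```

```text
2.75 [ 80.1  47.  -19.2  97.6 -42.2  40.4  28. ] [0.1218 0.0081 0.032 ] [ 2.12426641 -3.94704002  3.14622358]
[-0.71 -0.47 -2.17] [-1.4  -1.21 -3.86]
```

View pics/wrist2.png

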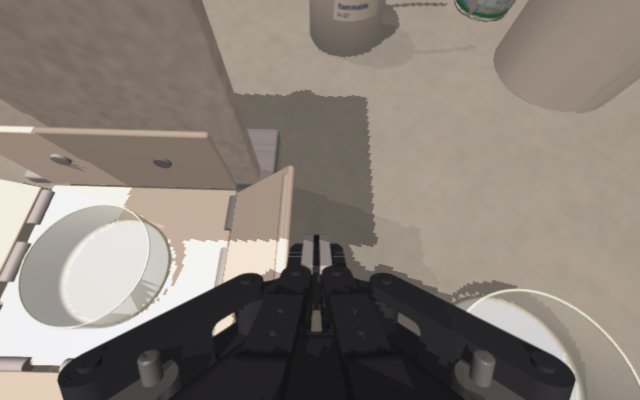

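Call:
{"op": "jog_arm", "data": {"moves": "-0.35 -0.25 -0.7 0 0 0 0; -0.7 -0.5 -1.4 0 0 0 0; -1 -0.8 -2.1 0 0 0 0; -1.2 -1 -2.8 0 0 0 0; -1.3 -1.1 -3.3 0 0 0 0; -1.4 -1.2 -3.7 0 0 0 0; -1.4 -1.2 -3.7 0 0 0 0"}}

```text
time_s: 3.68
position: [0.398, -0.5332, 0.0469]
tool_rot: [-90.1, 40.0, -162.8]
wrist_force: [0.2, -0.1, -0.0]
width: -0.0004
```

```bash
python3 - <<'E'
from h import *
s,p,R=pose(); print(s['time_s'],np.round(s['q'],1),tocar(p).round(4),s['wrist_force']); print(mv([.079,.01,.05]))
shot('wrist','wrist3'); shot('scene','scene3')
p=cv2.imread('pics/scene3.png')[190:310,280:420]; cv2.imwrite('pics/scene3c.png',cv2.resize(p,None,fx=5,fy=5,interpolation=cv2.INTER_CUBIC))
E
```

```text
3.675 [ 81.2  43.6 -20.8 103.1 -43.5  38.8  28.9] [0.0809 0.0101 0.0469] [ 0.21423241 -0.05578042 -0.04822492]
[-0.2  -0.24 -0.19]
```

View pics/wrist3.png

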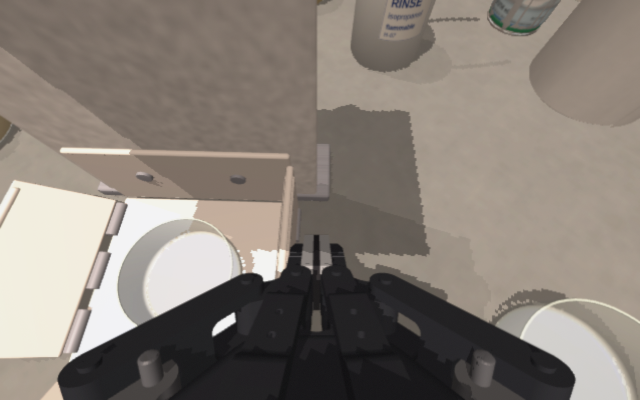

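View pics/scene3c.png

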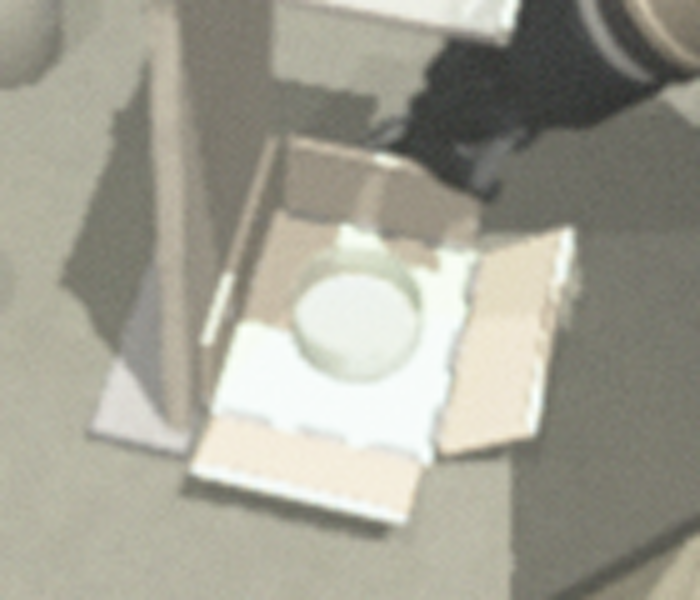

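```bash
python3 - <<'E'
from h import *
p=cv2.imread('pics/wrist3.png')[130:270,220:360]; cv2.imwrite('pics/wrist3c.png',cv2.resize(p,None,fx=4,fy=4,interpolation=cv2.INTER_CUBIC))
W=cal('wrist');S=cal('scene');d=np.load('pics/wrist3.npy');ds=np.load('pics/scene3.npy')
for v in (175,190,210,230):
    print(v,[(u,(tocar(dep(W,u,v,d[v,u]))*1000).round().tolist()) for u in range(278,304,3)])
print(proj(W,tow([.065,.05,.07])),proj(W,tow([.065,0,.07])))
for u,v in((285,138),(380,158)): print(tocar(onz(S,280+u/5,190+v/5,.07)))
E
```

```text
175 [(278, [57.0, 55.0, 51.0]), (281, [59.0, 55.0, 51.0]), (284, [60.0, 55.0, 51.0]), (287, [65.0, 44.0, 70.0]), (290, [66.0, 45.0, 69.0]), (293, [67.0, 49.0, 62.0]), (296, [66.0, 62.0, 38.0]), (299, [69.0, 62.0, 39.0]), (302, [71.0, 62.0, 39.0])]
190 [(278, [54.0, 55.0, 29.0]), (281, [56.0, 55.0, 29.0]), (284, [64.0, 36.0, 70.0]), (287, [65.0, 36.0, 69.0]), (290, [67.0, 36.0, 70.0]), (293, [68.0, 38.0, 66.0]), (296, [65.0, 62.0, 16.0]), (299, [67.0, 62.0, 16.0]), (302, [69.0, 63.0, 15.0])]
210 [(278, [52.0, 48.0, 10.0]), (281, [63.0, 25.0, 68.0]), (284, [65.0, 24.0, 69.0]), (287, [66.0, 24.0, 69.0]), (290, [68.0, 24.0, 70.0]), (293, [67.0, 33.0, 47.0]), (296, [67.0, 43.0, 24.0]), (299, [68.0, 48.0, 11.0]), (302, [69.0, 53.0, -1.0])]
230 [(278, [53.0, 33.0, 9.0]), (281, [64.0, 14.0, 69.0]), (284, [66.0, 13.0, 71.0]), (287, [67.0, 14.0, 69.0]), (290, [68.0, 15.0, 67.0]), (293, [67.0, 24.0, 37.0]), (296, [66.0, 32.0, 13.0]), (299, [68.0, 33.0, 11.0]), (302, [70.0, 36.0, -0.0])]
(np.float64(288.1770196636195), np.float64(166.11454303519287)) (np.float64(280.9532321804661), np.float64(257.1391219215189))
[0.06276045 0.05000488 0.07      ]
[0.06236092 0.00073544 0.07      ]
```

View pics/wrist3c.png

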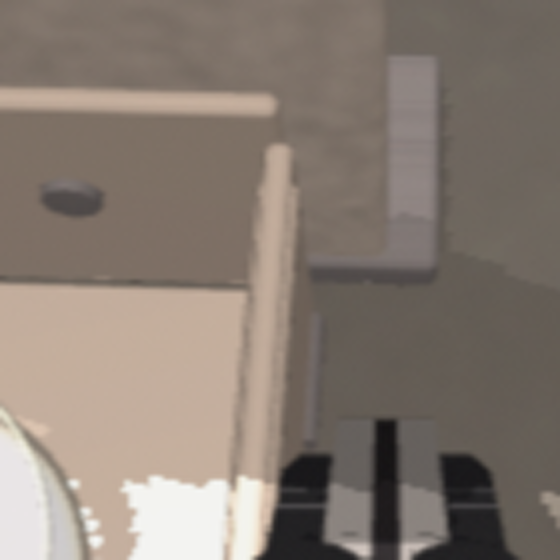

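Far wall now stands upright: its top edge is at x 64–68 mm and its outer face at 67 mm all the way down. Retreating and crossing to the near side.

```bash
python3 - <<'E'
from h import *
for t in ([.1,.01,.05],[.1,-.12,.17],[-.02,-.12,.17],[-.14,-.12,.17],[-.14,.01,.11]): print(t,mv(t))
E
```

```text
[0.1, 0.01, 0.05] [-0.15 -0.27  1.85]
[0.1, -0.12, 0.17] [  2.08 -17.82   1.48]
[-0.02, -0.12, 0.17] [  1.83 -17.59 -10.52]
[-0.14, -0.12, 0.17] [  1.58 -17.37 -22.51]
[-0.14, 0.01, 0.11] [ -4.52  -4.41 -22.14]
```

Call:
{"op": "jog_arm", "data": {"moves": "0 0 1.2 0 0 0 0; 0 -0.5 1.9 0 0 0 0; 0.7 -6 1.8 0 0 0 0; 1.4 -12 1.6 0 0 0 0; 2 -17.8 1.2 0 0 0 0; 2 -17.8 -4 0 0 0 0; 2 -17.8 -10 0 0 0 0; 1.8 -17.6 -16 0 0 0 0; 1.6 -17.4 -22.5 0 0 0 0; 1.6 -17.4 -22.5 0 0 0 0"}}

```text
time_s: 5.03
position: [0.2115, -0.3514, 0.1697]
tool_rot: [-90.3, 40.0, -163.0]
wrist_force: [0.8, -0.3, 0.0]
width: -0.0001
```

```bash
python3 - <<'E'
from h import *
s,p,R=pose(); print(s['time_s'],np.round(s['q'],1),tocar(p).round(4),s['wrist_force'],R.T.round(3))
for t in ([-.14,.01,.11],[-.14,.01,.03]): print(t,mv(t))
shot('wrist','wrist4'); shot('scene','scene4')
E
```

```text
5.025 [ 98.1  16.5 -20.7 129.1 -46.4  50.5  40.2] [-0.1444 -0.1206  0.1697] [ 0.77483144 -0.25179896  0.00135771] [[-0.733 -0.224 -0.642]
 [ 0.613  0.193 -0.766]
 [ 0.296 -0.955 -0.005]]
[-0.14, 0.01, 0.11] [-6.16 12.95  0.83]
[-0.14, 0.01, 0.03] [-1.02 19.08  0.87]
```

View pics/wrist4.png

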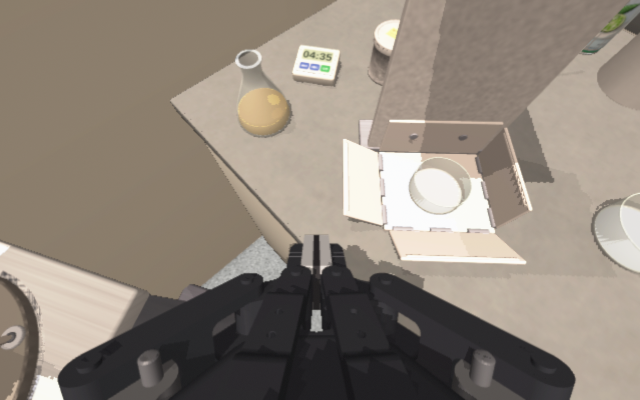

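View pics/scene4.png

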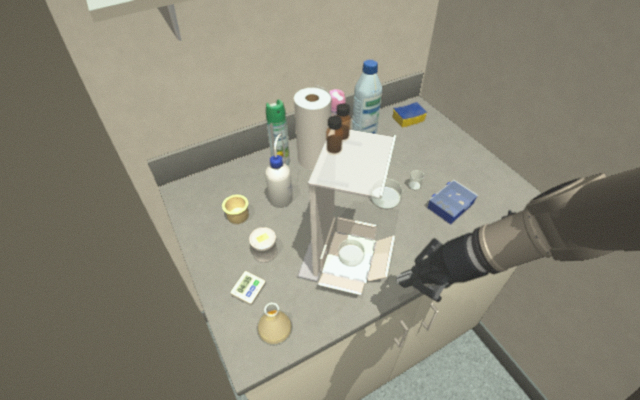

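Call:
{"op": "jog_arm", "data": {"moves": "-2 4 0.3 0 0 0 0; -4 8.5 0.6 0 0 0 0; -6.2 13 0.8 0 0 0 0; -6.2 13 0.8 0 0 0 0; -4.4 15 0.8 0 0 0 0; -2.7 17 0.8 0 0 0 0; -1 19 0.8 0 0 0 0; -1 19 0.8 0 0 0 0"}}

```text
time_s: 6.12
position: [0.3392, -0.3268, 0.0301]
tool_rot: [-90.2, 40.1, -163.1]
wrist_force: [-0.2, -0.4, 0.2]
width: -0.0005
```

```bash
python3 - <<'E'
from h import *
s,p,R=pose(); print(s['time_s'],np.round(s['q'],1),tocar(p).round(4),s['wrist_force'],R.T.round(3))
for t in ([-.125,.01,.03],[-.105,.01,.042],[-.084,.01,.05]): print(t,mv(t))
shot('wrist','wrist5')
E
```

```text
6.125 [ 90.6  37.4 -34.1 131.3 -65.6  21.6  53.4] [-0.1338  0.009   0.0301] [-0.24636098 -0.41986844  0.24261893] [[-0.732 -0.223 -0.644]
 [ 0.615  0.19  -0.765]
 [ 0.293 -0.956 -0.002]]
[-0.125, 0.01, 0.03] [-0.06  0.06  0.88]
[-0.105, 0.01, 0.042] [-0.8  -0.89  2.88]
[-0.084, 0.01, 0.05] [-1.27 -1.54  4.97]
```

View pics/wrist5.png

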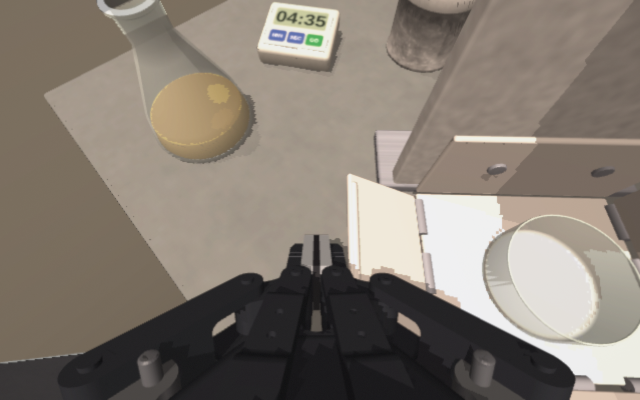

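Call:
{"op": "jog_arm", "data": {"moves": "0 0 0.8 0 0 0 0; -0.3 -0.3 1.6 0 0 0 0; -0.6 -0.6 2.4 0 0 0 0; -0.9 -1 3.2 0 0 0 0; -1.1 -1.3 4 0 0 0 0; -1.2 -1.5 4.6 0 0 0 0; -1.3 -1.5 5.1 0 0 0 0; -1.3 -1.5 5.1 0 0 0 0"}}

```text
time_s: 7.18
position: [0.3547, -0.375, 0.0509]
tool_rot: [-89.9, 40.0, -162.8]
wrist_force: [-0.3, 1.1, -0.1]
width: 0.0002
```

```bash
python3 - <<'E'
from h import *
s,p,R=pose(); print(s['time_s'],np.round(s['q'],1),tocar(p).round(4),s['wrist_force'])
shot('wrist','wrist6'); shot('scene','scene6')
W=cal('wrist');d=np.load('pics/wrist6.npy')
for v in (165,180,200,220,240):
    print(v,[(u,(tocar(dep(W,u,v,d[v,u]))*1000).round().tolist()) for u in range(326,362,3)])
E
```

```text
7.175 [ 85.6  35.2 -27.5 125.2 -58.9  28.3  44.7] [-0.0831  0.011   0.0509] [-0.33084537  1.07869269 -0.08201546]
165 [(326, [-79.0, 63.0, 56.0]), (329, [-77.0, 63.0, 56.0]), (332, [-75.0, 63.0, 57.0]), (335, [-74.0, 63.0, 57.0]), (338, [-72.0, 63.0, 57.0]), (341, [-70.0, 63.0, 57.0]), (344, [-68.0, 64.0, 55.0]), (347, [-66.0, 63.0, 57.0]), (350, [-66.0, 56.0, 69.0]), (353, [-64.0, 56.0, 68.0]), (356, [-62.0, 56.0, 69.0]), (359, [-61.0, 56.0, 69.0])]
180 [(326, [-79.0, 63.0, 36.0]), (329, [-76.0, 63.0, 37.0]), (332, [-74.0, 63.0, 37.0]), (335, [-72.0, 63.0, 37.0]), (338, [-70.0, 63.0, 37.0]), (341, [-68.0, 63.0, 37.0]), (344, [-69.0, 48.0, 64.0]), (347, [-68.0, 45.0, 70.0]), (350, [-66.0, 45.0, 70.0]), (353, [-62.0, 56.0, 51.0]), (356, [-60.0, 56.0, 51.0]), (359, [-58.0, 56.0, 50.0])]
200 [(326, [-78.0, 61.0, 8.0]), (329, [-75.0, 61.0, 7.0]), (332, [-73.0, 61.0, 8.0]), (335, [-71.0, 61.0, 8.0]), (338, [-68.0, 61.0, 8.0]), (341, [-69.0, 46.0, 42.0]), (344, [-69.0, 34.0, 68.0]), (347, [-68.0, 34.0, 69.0]), (350, [-66.0, 34.0, 69.0]), (353, [-65.0, 34.0, 68.0]), (356, [-56.0, 55.0, 21.0]), (359, [-54.0, 56.0, 20.0])]
220 [(326, [-77.0, 47.0, -0.0]), (329, [-75.0, 48.0, -1.0]), (332, [-72.0, 47.0, -0.0]), (335, [-71.0, 43.0, 12.0]), (338, [-69.0, 41.0, 17.0]), (341, [-69.0, 32.0, 42.0]), (344, [-70.0, 23.0, 67.0]), (347, [-68.0, 22.0, 69.0]), (350, [-67.0, 22.0, 70.0]), (353, [-65.0, 23.0, 68.0]), (356, [-55.0, 44.0, 10.0]), (359, [-53.0, 44.0, 10.0])]
240 [(326, [-79.0, 12.0, 66.0]), (329, [-75.0, 31.0, -1.0]), (332, [-72.0, 31.0, -0.0]), (335, [-71.0, 28.0, 11.0]), (338, [-69.0, 27.0, 15.0]), (341, [-69.0, 19.0, 42.0]), (344, [-83.0, -27.0, 204.0]), (347, [-68.0, 12.0, 69.0]), (350, [-67.0, 12.0, 69.0]), (353, [-65.0, 12.0, 68.0]), (356, [-56.0, 29.0, 10.0]), (359, [-53.0, 29.0, 10.0])]
```

View pics/wrist6.png

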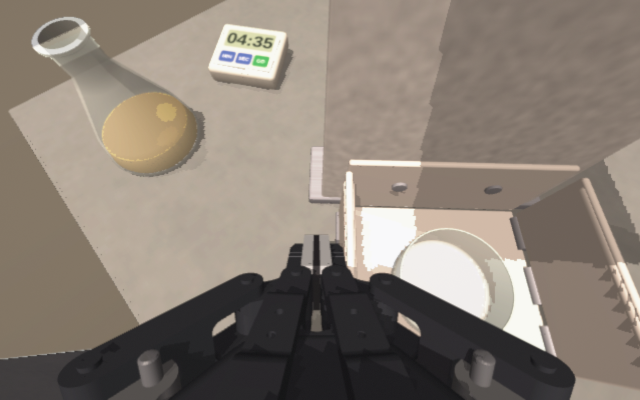

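Near wall is upright too: its outer face is at x = -69 mm from z 15 to 68. Now the right wall.

```bash
python3 - <<'E'
from h import *
for t in ([-.1,.01,.05],[-.1,-.10,.15],[-.05,-.16,.15],[0,-.16,.10],[0,-.15,.035]): print(t,mv(t))
E
```

```text
[-0.1, 0.01, 0.05] [ 0.09  0.02 -1.61]
[-0.1, -0.1, 0.15] [  2.09 -14.71  -1.91]
[-0.05, -0.16, 0.15] [  6.79 -18.65   2.93]
[0, -0.16, 0.1] [ 10.11 -14.91   7.92]
[0, -0.15, 0.035] [13.52 -9.29  7.95]
```

Call:
{"op": "jog_arm", "data": {"moves": "0 0 -1 0 0 0 0; 0 -0.5 -1.7 0 0 0 0; 0.8 -5.5 -1.8 0 0 0 0; 1.5 -10 -1.9 0 0 0 0; 2.1 -14.7 -1.9 0 0 0 0; 6.8 -18.6 2.9 0 0 0 0; 10.1 -15 7.9 0 0 0 0; 12 -12 7.9 0 0 0 0; 13.5 -9.3 7.9 0 0 0 0; 13.5 -9.3 7.9 0 0 0 0"}}

```text
time_s: 8.52
position: [0.2221, -0.4952, 0.0338]
tool_rot: [-90.4, 40.1, -163.0]
wrist_force: [-0.1, 0.0, 0.0]
width: -0.0
```

```bash
python3 - <<'E'
from h import *
s,p,R=pose(); print(s['time_s'],np.round(s['q'],1),tocar(p).round(4),s['wrist_force'])
for t in ([0,-.12,.036],[0,-.10,.04],[0,-.085,.045],[0,-.073,.05]): print(t,mv(t))
shot('wrist','wrist7')
W=cal('wrist')
for q in ([-.061,-.098,.052],[.061,-.098,.052]): print(proj(W,tow(q)))
E
```

```text
8.525 [ 94.4  40.3 -16.6 113.  -44.3  43.9  44.8] [-0.0031 -0.1491  0.0338] [-0.06059526  0.04947797  0.03993392]
[0, -0.12, 0.036] [-2.36  1.7   0.39]
[0, -0.1, 0.04] [-4.15  2.68  0.44]
[0, -0.085, 0.045] [-5.62  3.27  0.48]
[0, -0.073, 0.05] [-6.86  3.66  0.51]
(np.float64(217.8473892714428), np.float64(153.21095028860844))
(np.float64(426.7069502201339), np.float64(157.6730796241535))
```

View pics/wrist7.png

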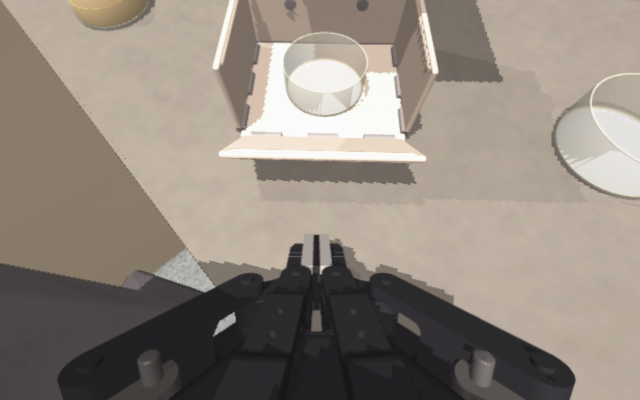

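Call:
{"op": "jog_arm", "data": {"moves": "-1.2 0.9 0.2 0 0 0 0; -2.4 1.7 0.4 0 0 0 0; -3.3 2.2 0.4 0 0 0 0; -4.2 2.7 0.4 0 0 0 0; -4.9 3 0.5 0 0 0 0; -5.6 3.3 0.5 0 0 0 0; -6.3 3.5 0.5 0 0 0 0; -6.9 3.7 0.5 0 0 0 0; -6.9 3.7 0.5 0 0 0 0"}}

```text
time_s: 9.7
position: [0.2977, -0.4792, 0.0517]
tool_rot: [-90.0, 40.1, -162.7]
wrist_force: [0.1, 0.1, 0.5]
width: -0.0002
```

```bash
python3 - <<'E'
from h import *
s,p,R=pose(); print(s['time_s'],np.round(s['q'],1),tocar(p).round(4),s['wrist_force'])
for t in ([0,-.069,.05],[0,-.065,.05]): print(t,mv(t))
shot('wrist','wrist8')
W=cal('wrist');d=np.load('pics/wrist8.npy')
for u in (270,370,400):
    print(u,[(v,(tocar(dep(W,u,v,d[v,u]))*1000).round().tolist()) for v in range(140,260,6)])
E
```

```text
9.7 [ 88.5  38.3 -19.4 114.  -47.4  39.9  40.2] [ 0.0019 -0.072   0.0517] [0.1007889  0.1252513  0.54884343]
[0, -0.069, 0.05] [-0.12  0.33 -0.18]
[0, -0.065, 0.05] [-0.43  0.58 -0.17]
270 [(140, [-41.0, 32.0, 10.0]), (146, [-40.0, 26.0, 9.0]), (152, [-34.0, 2.0, 36.0]), (158, [-33.0, -3.0, 37.0]), (164, [-33.0, -8.0, 37.0]), (170, [-32.0, -13.0, 36.0]), (176, [-37.0, -3.0, 10.0]), (182, [-37.0, -8.0, 9.0]), (188, [-36.0, -14.0, 10.0]), (194, [-36.0, -19.0, 9.0]), (200, [-35.0, -24.0, 9.0]), (206, [-35.0, -29.0, 10.0]), (212, [-35.0, -34.0, 9.0]), (218, [-34.0, -39.0, 10.0]), (224, [-23.0, -64.0, 68.0]), (230, [-23.0, -67.0, 67.0]), (236, [-27.0, -62.0, 39.0]), (242, [-34.0, -55.0, -0.0]), (248, [-33.0, -60.0, 0.0]), (254, [-33.0, -64.0, 0.0])]
370 [(140, [45.0, 34.0, 10.0]), (146, [45.0, 28.0, 10.0]), (152, [45.0, 23.0, 9.0]), (158, [44.0, 16.0, 10.0]), (164, [44.0, 10.0, 10.0]), (170, [43.0, 4.0, 11.0]), (176, [43.0, -0.0, 9.0]), (182, [43.0, -6.0, 10.0]), (188, [43.0, -12.0, 10.0]), (194, [42.0, -17.0, 9.0]), (200, [42.0, -22.0, 9.0]), (206, [42.0, -27.0, 10.0]), (212, [42.0, -32.0, 10.0]), (218, [41.0, -37.0, 10.0]), (224, [30.0, -62.0, 68.0]), (230, [29.0, -66.0, 69.0]), (236, [32.0, -65.0, 54.0]), (242, [38.0, -59.0, 23.0]), (248, [42.0, -57.0, -1.0]), (254, [42.0, -62.0, -0.0])]
400 [(140, [63.0, 18.0, 32.0]), (146, [63.0, 14.0, 31.0]), (152, [63.0, 9.0, 29.0]), (158, [62.0, 4.0, 29.0]), (164, [63.0, 1.0, 26.0]), (170, [63.0, -4.0, 25.0]), (176, [63.0, -8.0, 24.0]), (182, [62.0, -13.0, 24.0]), (188, [62.0, -17.0, 22.0]), (194, [62.0, -21.0, 20.0]), (200, [62.0, -26.0, 19.0]), (206, [62.0, -30.0, 18.0]), (212, [63.0, -34.0, 15.0]), (218, [63.0, -37.0, 13.0]), (224, [63.0, -42.0, 12.0]), (230, [45.0, -65.0, 69.0]), (236, [46.0, -67.0, 65.0]), (242, [57.0, -60.0, 28.0]), (248, [65.0, -56.0, -2.0]), (254, [64.0, -61.0, -0.0])]
```

View pics/wrist8.png

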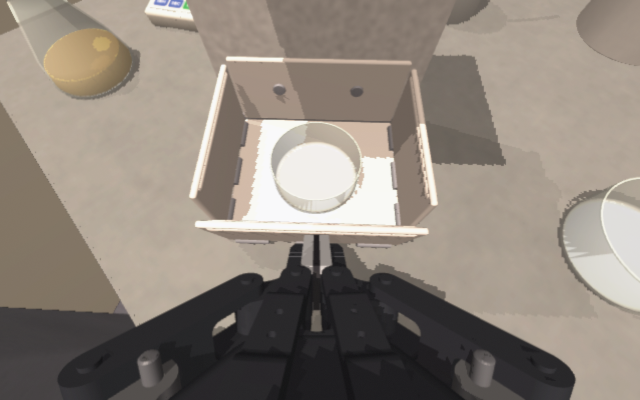

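Call:
{"op": "jog_arm", "data": {"moves": "-0.2 0.2 0 0 0 0 0; -0.3 0.4 0 0 0 0 0; -0.5 0.5 0 0 0 0 0; -0.5 0.6 0 0 0 0 0; -0.5 0.6 0 0 0 0 0"}}

```text
time_s: 10.38
position: [0.3042, -0.4775, 0.05]
tool_rot: [-90.0, 40.0, -162.8]
wrist_force: [-0.7, -0.7, 0.1]
width: -0.0002
```

```bash
python3 - <<'E'
from h import *
s,p,R=pose(); print(s['time_s'],tocar(p).round(4),s['wrist_force'])
shot('wrist','wrist9')
W=cal('wrist');d=np.load('pics/wrist9.npy')
for u in (260,370,380,390):
    print(u,[(v,(tocar(dep(W,u,v,d[v,u]))*1000).round().tolist()) for v in range(220,258,3)])
E
```

```text
10.375 [ 0.002  -0.0652  0.05  ] [-0.69920898 -0.74514559  0.12912835]
260 [(220, [-27.0, -55.0, 69.0]), (223, [-27.0, -58.0, 70.0]), (226, [-27.0, -59.0, 68.0]), (229, [-27.0, -60.0, 68.0]), (232, [-29.0, -59.0, 60.0]), (235, [-30.0, -59.0, 53.0]), (238, [-32.0, -58.0, 45.0]), (241, [-33.0, -57.0, 36.0]), (244, [-35.0, -57.0, 27.0]), (247, [-37.0, -57.0, 18.0]), (250, [-38.0, -57.0, 12.0]), (253, [-40.0, -57.0, -0.0]), (256, [-40.0, -59.0, -2.0])]
370 [(220, [42.0, -31.0, 8.0]), (223, [30.0, -55.0, 68.0]), (226, [29.0, -57.0, 69.0]), (229, [29.0, -59.0, 70.0]), (232, [29.0, -60.0, 68.0]), (235, [31.0, -59.0, 59.0]), (238, [32.0, -59.0, 53.0]), (241, [33.0, -58.0, 46.0]), (244, [35.0, -58.0, 38.0]), (247, [36.0, -58.0, 29.0]), (250, [3.0, -104.0, 204.0]), (253, [39.0, -57.0, 12.0]), (256, [42.0, -57.0, -1.0])]
380 [(220, [48.0, -32.0, 11.0]), (223, [35.0, -55.0, 68.0]), (226, [34.0, -57.0, 69.0]), (229, [34.0, -59.0, 69.0]), (232, [35.0, -60.0, 67.0]), (235, [36.0, -59.0, 60.0]), (238, [37.0, -59.0, 54.0]), (241, [39.0, -58.0, 46.0]), (244, [41.0, -58.0, 38.0]), (247, [43.0, -57.0, 29.0]), (250, [45.0, -57.0, 19.0]), (253, [46.0, -57.0, 13.0]), (256, [49.0, -57.0, -0.0])]
390 [(220, [56.0, -32.0, 10.0]), (223, [40.0, -55.0, 68.0]), (226, [39.0, -57.0, 70.0]), (229, [39.0, -59.0, 70.0]), (232, [39.0, -60.0, 68.0]), (235, [42.0, -59.0, 60.0]), (238, [3.0, -104.0, 204.0]), (241, [45.0, -59.0, 47.0]), (244, [47.0, -58.0, 40.0]), (247, [49.0, -58.0, 31.0]), (250, [51.0, -57.0, 21.0]), (253, [53.0, -57.0, 12.0]), (256, [54.0, -59.0, 10.0])]
```

Right wall is about 3° short of upright (limit 8°). One more small nudge, then I withdraw.

Call:
{"op": "jog_arm", "data": {"moves": "-0.1 0.1 0 0 0 0 0; -0.13 0.1 0 0 0 0 0; -0.13 0.1 0 0 0 0 0; 0.6 -0.4 0 0 0 0 0; 1.5 -1 0 0 0 0 0; 4 -3 0 0 0 0 0; 6 -7 0 0 0 0 0; 7 -11 0 0 0 0 0; 7 -11 0 0 0 0 0"}}

```text
time_s: 11.55
position: [0.1813, -0.5172, 0.0902]
tool_rot: [-89.8, 39.8, -163.0]
wrist_force: [0.3, -0.1, -0.2]
width: -0.0001
```

```bash
python3 - <<'E'
from h import *
s,p,R=pose(); print(s['time_s'],tocar(p).round(4),s['wrist_force'])
shot('wrist','wrist10');shot('scene','scene10');shot('top','top10')
W=cal('wrist');d=np.load('pics/wrist10.npy')
# whole-cloud plane fits of the walls
v,u=np.mgrid[0:400,0:640]; P=np.array([tocar(dep(W,a,b,d[b,a])) if d[b,a]>0 else [9,9,9] for a,b in zip(u.ravel(),v.ravel())])
np.save('pics/P.npy',P)
for n,i,s_,lo in(('near inner',0,-1,.062),('far inner',0,1,.062),('right outer',1,-1,.053)):
    j=1-i; lat=.045
    m=(np.abs(P[:,j])<lat)&(P[:,2]>.018)&(P[:,2]<.064)&(np.abs(P[:,i]-s_*(lo+.003))<.014)
    if m.sum()<30: print(n,m.sum());continue
    a=np.polyfit(P[m,2],P[m,i],1); r=P[m,i]-np.polyval(a,P[m,2]); k=np.abs(r)<.002
    a=np.polyfit(P[m,2][k],P[m,i][k],1); print(n,m.sum(),'x at z.01,.07',np.polyval(a,[.01,.07]).round(4),'tilt deg outward',np.degrees(np.arctan(a[0]*s_)).round(1))
p=cv2.imread('pics/scene10.png')[190:310,280:420]; cv2.imwrite('pics/scene10c.png',cv2.resize(p,None,fx=5,fy=5,interpolation=cv2.INTER_CUBIC))
E
```

```text
11.55 [ 0.0072 -0.1943  0.0902] [ 0.26497511 -0.14317135 -0.24693663]
near inner 814 x at z.01,.07 [-0.0685 -0.0681] tilt deg outward -0.4
far inner 699 x at z.01,.07 [0.0588 0.0595] tilt deg outward 0.6
right outer 3210 x at z.01,.07 [-0.0508 -0.0524] tilt deg outward 1.5
```

View pics/wrist10.png

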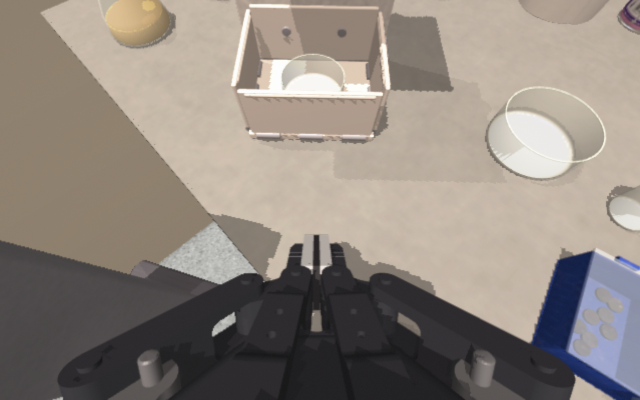

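View pics/scene10c.png

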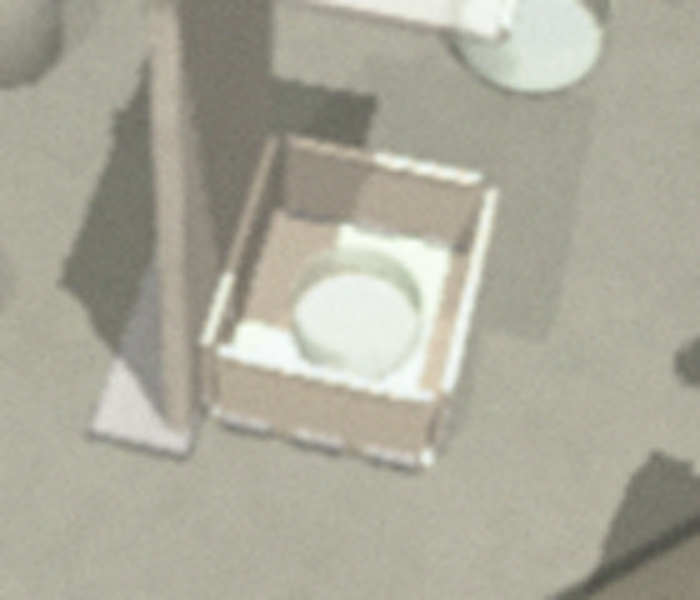

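All three walls fit as planes within 1.5° of upright, the dish sits at the same pixels as at the start, and the arm is clear. Handing in.

```bash
python3 -c "
from station import arm
print(arm.get_state()['wrist_force'],max(map(abs,arm.get_state()['qd']))); print(arm.close_job())"
```

```text
[-0.00660198 -0.10256635  0.61907528] 0.7638355398419108
the job is handed in; nothing more can be done
None
```

The far, near and right walls are folded up and the job is handed in, at about 11.7 s of the 45 s allowed. I pushed each wall with the closed fingers at a 40° tilt, coming in under the shelf from the right.

- **Walls:** the last plane fits to the wrist camera's depth showed the near wall 0.4° inward, the far wall 0.6° outward and the right wall 1.5° outward. The limit is 8°. In that last picture the fitted wall positions were about 3–6 mm off the earlier ones. The tilts still agree with the earlier close views, so I trust the angles more than the positions.
- **Dish:** in the final scene picture it sits at the same pixels as at the start. I did not measure its tilt separately.
- **Flask, tin and timer:** the arm never went near them, but I did not measure their positions at the end.
- **Contact:** I saw about 5 N at most in the wrist-force readings, taken at the end of each move. They were back to about zero after the arm withdrew.

No check failed. The hand-in gave no verdict.

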